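# Lower the comparator probe onto the blank

## Task

Two dial comparators stand on the jeweller's bench with their lift levers raised; one of them has a round brass blank lying on its anvil. Push the lift lever of that comparator all the way down, so that its probe rests on the blank. Keep the blank where it lies, and leave the empty comparator's lever up.

Things in the scene. Friction and masses are not known exactly. Their poses are not given: they have to be found in the camera images.
- gauge_lever (a joint): Lift lever of the comparator HOLDING the blank: steel arm with a black thumb grip, on the side of the dial head. rad: 0 = fully up (arm 50 deg above level), grows going down to a hard stop at 1.2 (19 deg below level). Starts at 0 to 0.2; light friction (about 2 N at the grip), no spring: stays where left. Pivot 125 mm above the table. Its probe meets the blank at about 1.0.
- gauge_grip (a point): Centre of that lever's thumb grip: level cylinder, 16 mm diameter, 28 mm long, parallel to the pivot, free from above. Frame turns with the lever: x from grip along the arm to the pivot (75 mm), y the level pivot axis. Facing the dial, the grip projects towards you, 50 mm left of the dial's centre. Bolted down, dials facing away from the robot (+x) within 30 deg; head top at 154 mm, column 162.
- spare_lever (a joint): The same lever on the other, identical comparator, whose anvil is EMPTY: 0 is fully up, 1.2 fully down. It starts at 0 to 0.2 and is to be left up.
- blank: Plain brass disc lying loose on the 68 mm round steel anvil, under the probe, of the comparator to be used: 50 mm diameter, 12 mm thick, about 0.2 kg. Origin at the centre of its underside, 40 mm above the table; z up. (A second such disc lies on the table top; it is not this one.)

How it is judged:
By the outcome, as a careful person would: the job done as asked, in the order asked, and still so for the second after the job is handed in, with the robot touching nothing.
It also fails if it takes over 29 s, if anything falls off the work surface, if the arm or the gripper's body presses on something with over 40 N, if the wrist force passes 120 N, or if a joint passes its speed limit or range.

## Robot

A 6-joint arm with a two-finger parallel gripper is mounted at the origin on the work surface. World frame = base frame: x ahead of the robot, y to its left, z up, the work surface at z = 0. Lengths are in m, angles in rad, forces in N, time in s.
With the tool pointing down it reaches from about 0.4 to 0.825 m from the base axis. Payload 7 kg.
Tool frame: the origin (TCP) lies on the mounting face of the last link; the fingertips stand env.nose_length ahead of it and the grasp point (between the pads) lies 159 mm ahead of it (env.nose_length is the distance from the TCP to the fingertips, in m); z points along the fingers, y is the line along which they close (so a half turn about z gives the same grasp; the last joint's range is limited). The gripper opens to 88 mm and grips with 3 to 60 N. Pads are 19 mm wide; open, the fingers measure 130 mm over their backs; the gripper's body (78 mm by 193 mm) begins 47 mm behind the grasp point.
Start: joints at [-1.043, 0.359, 0.012, 0, -1.224, -0.288], TCP at [0.16, -0.656, 0.405] pointing down, gripper open.
Joint ranges: [-3.07, 3.07], [-1.43, 2.12], [-1.02, 1.25], [-3.03, 1.67], [-3.05, -0], [-3.03, 3.03]. Speed limits (rad/s): [2.39, 2.39, 3.01, 3.14, 3.14, 3.14].

## Interface

Orientations are given as [roll, pitch, yaw] about the fixed x, y, z axes, in that order (R = Rz(yaw) Ry(pitch) Rx(roll)).
In Python, from station import env, claw, planner, status, vision, job, spot_in gives the robot as it stands. Calls block until the motion is done:
- env.goto(position, orientation): joint-space move of the TCP to a pose.
- env.move_l(position, attitude=None, speed=0.15): straight line of the TCP; attitude=None keeps the orientation; speed is the mean speed in m/s.
- env.move_j(angles): joint-space move.
- claw.set_gripper(opening, strength=None): opening from 0.0 (shut) to 1.0 (fully open); strength is the grip in N (None keeps the last); returns when the fingers have stopped.
- env.sleep(seconds).
- planner.ik(position, orientation): joint angles nearest the present ones, or None.
- status.state(): the state.
- vision.grab_frame(name): name is "scene" or "side" or "wrist"; returns (picture, depth): 480x640x3 uint8, red, green, blue; 480x640 float32, m along the optical axis (not along the pixel's ray), 0 where there is no reading.
- vision.camera_params(name): a dict with "fx", "fy", "cx", "cy" (pixels), "k1" (the pictures are not rectified: a ray, as slopes to the right and down, at radius r is drawn at 1 + k1 r^2 times it, then the intrinsics apply), "rvec" (rotation vector, rad) and "tvec" (3), from world to camera coordinates, as OpenCV has them. Camera axes: x right, y down, z forward; pixel columns grow to the right and rows downward; lengths in m; the calibration is good to about 2 mm. A picture is of the moment at which its call begins: read the wrist's pose just before it. camera_params takes no time and is no camera call; for the wrist camera it gives the pose at the moment of the call.
A pose or a line that the arm cannot do raises env.MotionError and nothing moves.
- job.finish_job(): hands the job in; it is judged then, once.
Trained networks look in the newest picture that a camera, given by its name, has taken for a name from the list of things; names that differ only in an ending like _2 or _b are one class to them, and where a whole thing is asked for, a point or a joint stands for the part that bears it (a point fixed in the world has none). Each returns a list of dicts, best first, with "conf" (0 to 1); they miss things now and then, are a little off and sometimes report something else, mostly with a low value. They report only what shows in the picture. A call takes as long as a camera call.
- spot_in(camera, query): "rect" ([left, top, right, bottom] in pixels, round what is visible of it).
The state is a dict: "time": time; "joints": joint angles; "joint_velocities": joint speeds; "effort": joint torques, N m; "tcp_pos": TCP position; "tool_rot": TCP orientation; "force": force on the tool from outside, world axes, zero at the start; "moment": the same for the moment, N m; "grip_width": opening from 0.0 (shut) to 1.0 (fully open); "finger_force": force on a finger pad.
Only numpy, scipy, OpenCV 4.12 (cv2) and the standard library are available. Lean on these libraries where they do the work, as an engineer would, in place of code of your own. Each camera call takes 0.05 s, during which the arm holds its last target. There are 200 camera calls.

## Working session

There is one attempt and no reset: what is moved stays moved. The work goes in short steps, each a Python script; the robot and the scene stay as the last script left them, time stands still between calls to the robot, and variables do not carry over. Pictures are saved under pics/ and viewed, at most 10 in all, crops included, and the job is handed in when it is done.

```bash
mkdir -p pics; ls; cat > h.py <<'E'
from station import env, claw, planner, status, vision, job, spot_in
import numpy as np, cv2
def cam(n):
    p=vision.camera_params(n); R=cv2.Rodrigues(np.array(p["rvec"],float))[0]; return p,R,np.array(p["tvec"],float).ravel()
def rays(n,u,v):
    p,R,t=cam(n); K=np.array([[p["fx"],0,p["cx"]],[0,p["fy"],p["cy"]],[0,0,1.]])
    q=cv2.undistortPoints(np.stack([np.ravel(u),np.ravel(v)],1).astype(float).reshape(-1,1,2),K,np.array([p["k1"],0,0,0,0.]))
    return q.reshape(-1,2),R,t
def w(n,u,v,d):
    q,R,t=rays(n,u,v); d=np.ravel(d); c=np.c_[q*d[:,None],d]; return (c-t)@R
def cloud(n,depth):
    v,u=np.mgrid[0:480,0:640]; return w(n,u,v,depth).reshape(480,640,3)
E
python3 - <<'E'
from h import *
for n in ["scene","side"]:
    im,d=vision.grab_frame(n); cv2.imwrite(f"pics/{n}0.png",im[:,:,::-1]); np.savez(f"{n}0.npz",im=im,d=d)
    for q in ["gauge_lever","gauge_grip","spare_lever","blank"]:
        print(n,q,[(np.round(r["rect"]).tolist(),round(r["conf"],2)) for r in spot_in(n,q)])
    p,R,t=cam(n); print("campos",(-R.T@t).round(3), "fwd",R[2].round(2))
print(env.nose_length,status.state())
E
```

```text
pics
station.py
scene gauge_lever [([234.0, 191.0, 269.0, 208.0], 0.49)]
scene gauge_grip [([237.0, 189.0, 269.0, 208.0], 0.63)]
scene spare_lever [([345.0, 275.0, 383.0, 292.0], 0.54)]
scene blank [([279.0, 233.0, 307.0, 256.0], 0.94)]
campos [1.029 0.364 0.692] fwd [-0.6  -0.45 -0.66]
side gauge_lever [([291.0, 272.0, 347.0, 317.0], 0.62)]
side gauge_grip [([292.0, 272.0, 350.0, 318.0], 0.83)]
side spare_lever [([299.0, 173.0, 341.0, 206.0], 0.89)]
side blank [([275.0, 315.0, 304.0, 341.0], 0.58)]
campos [ 0.389 -0.606  0.563] fwd [ 0.2   0.8  -0.57]
0.1781 {'time': 0.5, 'joints': array([-1.04292852e+00,  3.58598684e-01,  1.18612348e-02,  8.37597858e-07,
       -1.22409475e+00, -2.88112257e-01]), 'joint_velocities': array([ 0.00083273, -0.00087714,  0.00029536,  0.00071585,  0.00055914,
        0.00028703]), 'effort': array([ 5.86358547e-04, -5.81798208e+01,  2.93067259e+01,  6.99709430e+00,
        1.19185835e-02, -4.86373267e-05]), 'tcp_pos': array([ 0.16026737, -0.65566274,  0.40464534]), 'tool_rot': array([ 3.14155849e+00, -1.09476417e-05, -2.90183682e+00]), 'force': array([-0.09155014,  0.03234105, -0.06847557]), 'moment': array([0.02709466, 0.04742518, 0.02620818]), 'finger_force': 0.0, 'grip_width': 0.9991442240494889}
```

View pics/scene0.png

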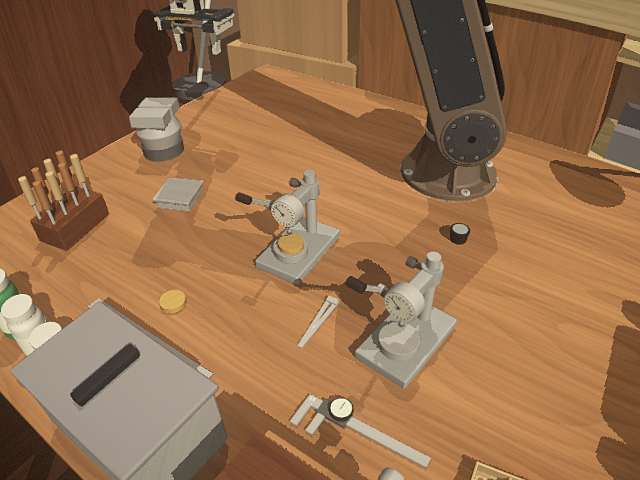

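View pics/side0.png

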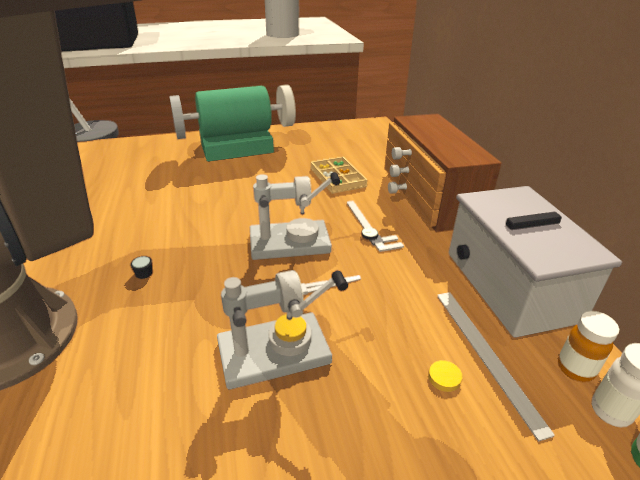

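The blank is on the comparator at scene (290,220) and side (285,320). Its grip is at scene (243,198) and side (341,281). The other anvil, at scene (400,340), is empty. Next I'll get the metric poses.

```bash
python3 - <<'E'
from h import *
P={}
for n,box,bb in [("scene",(228,185,275,212),(275,230,310,258)),("side",(325,265,355,297),(272,312,308,343))]:
    z=np.load(n+"0.npz"); im,d=z["im"],z["d"]; C=cloud(n,d); P[n]=C
    l,t,r,b=box; s=np.s_[t:b,l:r]; m=(im[s].max(2)<60)&(d[s]>0)&(C[s][...,2]>.1)
    g=C[s][m]; print(n,"grip n",m.sum(),"med",np.median(g,0).round(4),"min",g.min(0).round(3),"max",g.max(0).round(3))
    l,t,r,b=bb; s=np.s_[t:b,l:r]; c=C[s]; i=im[s].astype(int); m=(i[...,0]-i[...,2]>60)&(abs(c[...,2]-.052)<.006)
    k=c[m]; print(" blank top",m.sum(),k.mean(0).round(4),"mid",((k.min(0)+k.max(0))/2).round(4),"ext",np.ptp(k,axis=0).round(3))
A=np.vstack([P[n][np.load(n+"0.npz")["d"]>0] for n in P])
bc=k.mean(0)
near=A[(np.hypot(A[:,0]-bc[0]+.03,A[:,1]-bc[1])<.13)]
# base plate rect, from its top height
h=np.histogram(near[:,2],bins=np.arange(0,.2,.004)); print(list(zip(h[1].round(3),h[0])))
for lo,hi in [(.008,.03)]:
    q=near[(near[:,2]>lo)&(near[:,2]<hi)]; print("plate",cv2.minAreaRect(q[:,:2].astype(np.float32)))
q=near[near[:,2]>.157]; print("col top",len(q),np.median(q,0))
q=near[(near[:,2]>.14)&(near[:,2]<.156)]; print("head",len(q),q.min(0),q.max(0))
E
```

```text
scene grip n 27 med [ 0.5349 -0.162   0.1701] min [ 0.521 -0.182  0.166] max [ 0.537 -0.156  0.177]
 blank top 381 [ 0.4706 -0.1199  0.0512] mid [ 0.4686 -0.1215  0.0504] ext [0.052 0.049 0.009]
side grip n 115 med [ 0.5237 -0.1823  0.1751] min [ 0.519 -0.187  0.166] max [ 0.535 -0.16   0.179]
 blank top 590 [ 0.465  -0.127   0.0515] mid [ 0.466  -0.1227  0.0504] ext [0.049 0.049 0.008]
[(np.float64(0.0), np.int64(4708)), (np.float64(0.004), np.int64(293)), (np.float64(0.008), np.int64(307)), (np.float64(0.012), np.int64(319)), (np.float64(0.016), np.int64(841)), (np.float64(0.02), np.int64(4348)), (np.float64(0.024), np.int64(196)), (np.float64(0.028), np.int64(176)), (np.float64(0.032), np.int64(165)), (np.float64(0.036), np.int64(527)), (np.float64(0.04), np.int64(352)), (np.float64(0.044), np.int64(136)), (np.float64(0.048), np.int64(605)), (np.float64(0.052), np.int64(414)), (np.float64(0.056), np.int64(44)), (np.float64(0.06), np.int64(43)), (np.float64(0.064), np.int64(44)), (np.float64(0.068), np.int64(50)), (np.float64(0.072), np.int64(72)), (np.float64(0.076), np.int64(64))
[... 569 characters left out ...]
float64(0.144), np.int64(352)), (np.float64(0.148), np.int64(370)), (np.float64(0.152), np.int64(267)), (np.float64(0.156), np.int64(102)), (np.float64(0.16), np.int64(240)), (np.float64(0.164), np.int64(51)), (np.float64(0.168), np.int64(63)), (np.float64(0.172), np.int64(101)), (np.float64(0.176), np.int64(185)), (np.float64(0.18), np.int64(3)), (np.float64(0.184), np.int64(0)), (np.float64(0.188), np.int64(0)), (np.float64(0.192), np.int64(0))]
plate ((0.4391690194606781, -0.12767913937568665), (0.1693107932806015, 0.10323977470397949), 4.730155944824219)
col top 715 [ 0.52013752 -0.16315569  0.16736172]
head 1788 [ 0.37026949 -0.17029645  0.1400008 ] [ 0.51340667 -0.0987008   0.15588239]
```

```bash
python3 - <<'E'
import cv2
a=cv2.imread("pics/scene0.png")[160:290,220:350]; b=cv2.imread("pics/side0.png")[260:390,215:365]
cv2.imwrite("pics/crop.png",cv2.hconcat([cv2.resize(a,(400,400),interpolation=cv2.INTER_CUBIC),cv2.resize(b,(400,400),interpolation=cv2.INTER_CUBIC)]))
E
```

```text
(no output)
```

View pics/crop.png

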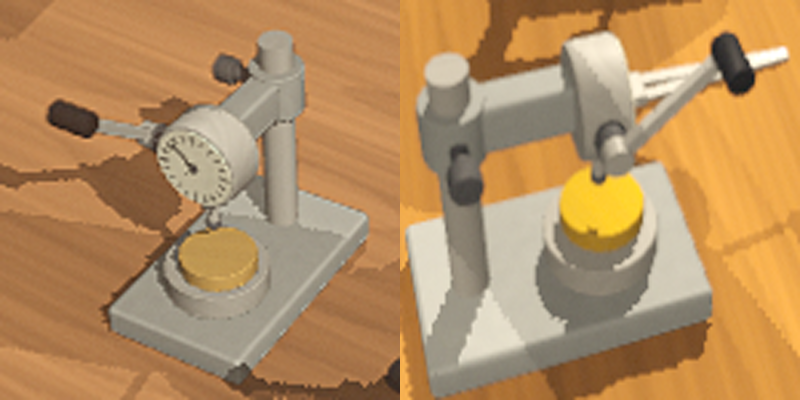

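```bash
python3 - <<'E'
from h import *
import math
th=math.radians(4.5); N=env.nose_length
f=np.array([math.cos(th),math.sin(th)]); grip0=np.array([.527,-.171]); piv=grip0-.059*f
def tip(q,dx,lift=0):
    a=math.radians(50)-q; xy=piv+(.075*math.cos(a)+dx)*f
    return np.array([*xy,.125+.075*math.sin(a)+.008+lift+N])
best=None
for y in (math.pi/2+th,-math.pi/2+th):
    j=planner.ik(tip(.1,.006,.045),[math.pi,0,y]); print(y,j)
    if j is not None:
        c=np.abs(np.array(j)-status.state()["joints"]).max()
        if best is None or c<best[0]: best=(c,y)
yaw=best[1]
claw.set_gripper(0.0,20)
env.goto(tip(.1,.006,.045),[math.pi,0,yaw]); s=status.state(); print(s["time"],s["force"],s["tcp_pos"])
im,d=vision.grab_frame("side"); cv2.imwrite("pics/side1.png",cv2.resize(im[220:400,200:440,::-1],(800,600)))
E
```

```text
1.6493361431346414 None
-1.4922565104551517 [ 0.03978774  0.15882873 -0.25032019  0.         -1.16164741  0.03875207]
4.1 [-0.07308718 -0.30824684  0.01400053] [ 0.52758484 -0.17162735  0.40838426]
```

View pics/side1.png

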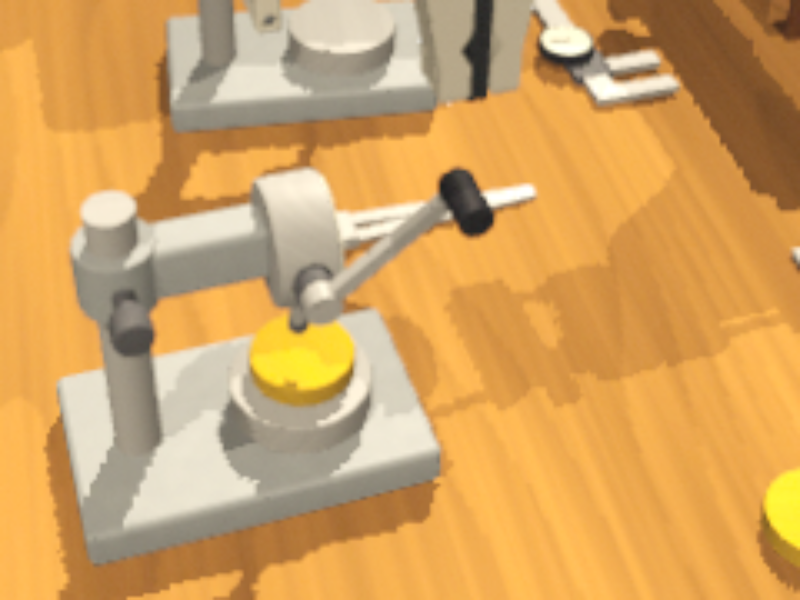

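The closed fingers (zoomed at about (475,90)) stand directly above the grip at (465,200). Nothing has been disturbed, so I'll push along the arc.

```bash
python3 - <<'E'
from h import *
import math
th=math.radians(4.5); N=env.nose_length
f=np.array([math.cos(th),math.sin(th)]); piv=np.array([.527,-.171])-.059*f
def tip(q,dx,lift=0):
    a=math.radians(50)-q; xy=piv+(.075*math.cos(a)+dx)*f
    return np.array([*xy,.125+.075*math.sin(a)+.008+lift+N])
def rep(l):
    s=status.state(); print(l,round(s["time"],2),s["force"].round(1),(s["tcp_pos"]-[0,0,N]).round(4)); return s
for q in (0.1,.4,.7,1.0,1.15): env.move_l(tip(q,.006),speed=.06); rep(q)
p=tip(1.15,.006)
for i in range(10):
    p=p-[0,0,.0015]; env.move_l(p,speed=.02); s=rep(i)
    if s["force"][2]>18: break
im,d=vision.grab_frame("side"); cv2.imwrite("pics/side2.png",cv2.resize(im[220:400,200:440,::-1],(800,600)))
E
```

```text
0.1 5.05 [ 0.1 -0.4 -0.6] [ 0.5279 -0.1709  0.1857]
0.4 5.58 [2.1 1.2 1.7] [ 0.5411 -0.1699  0.1667]
0.7 6.1 [-0.4 -0.5 -0.6] [ 0.5472 -0.1694  0.1448]
1.0 6.62 [-0.9  0.2  0.6] [ 0.5479 -0.1693  0.1229]
1.15 6.96 [-1.3  2.1 12.8] [ 0.5469 -0.1695  0.1143]
0 7.21 [-1.5  2.7 15.2] [ 0.5468 -0.1695  0.1133]
1 7.46 [-4.8  2.7 18.8] [ 0.5467 -0.1696  0.1121]
```

View pics/side2.png

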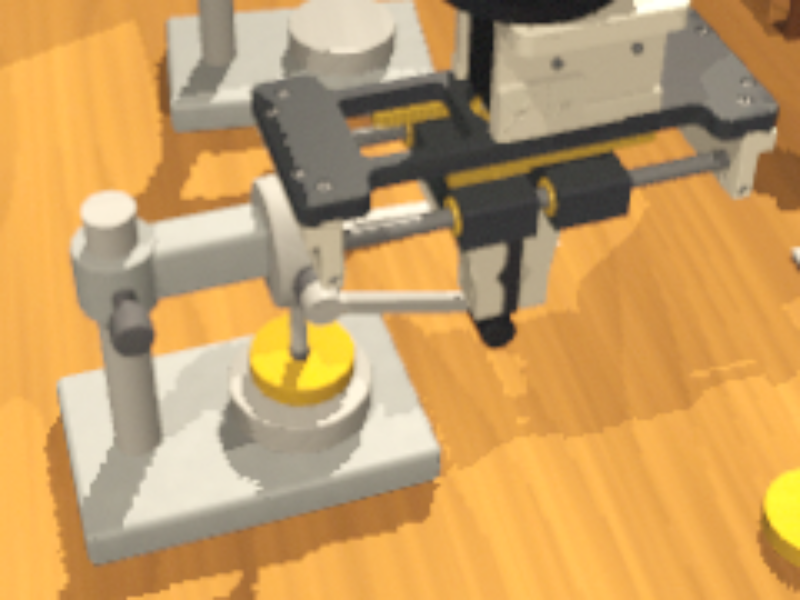

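The lever is close to horizontal or just below it, and the probe is on the blank. The force rises softly, and the gripper's rail end at (320,230) is close to the dial head. I'll use the moment to work out where the contact is.

```bash
python3 - <<'E'
from h import *
s=status.state(); print(s["time"],s["force"].round(2),s["moment"].round(3),(s["tcp_pos"]-[0,0,env.nose_length]).round(4))
im,d=vision.grab_frame("scene"); cv2.imwrite("pics/scene2.png",cv2.resize(im[110:290,200:440,::-1],(800,600)))
im,d=vision.grab_frame("side"); C=cloud("side",d)
# depth points of lever arm + grip
s_=np.s_[300:330,298:360]; c=C[s_]; i=im[s_].max(2)
m=(i<60)&(c[...,2]>.06)&(c[...,2]<.115); print("grip",m.sum(),np.median(c[m],0).round(4),c[m].min(0).round(4),c[m].max(0).round(4))
# arm centreline in zoom (345..460, 300)
for u in range(302,342,4): print(u,[C[v,u].round(3).tolist() for v in (308,310,312)])
# lower envelope of gripper bracket
for v,u in ((296,297),(300,298),(303,299),(290,297)): print(v,u,C[v,u].round(3))
E
```

```text
7.5083 [-3.48  3.96 18.4 ] [ 1.045  1.659 -0.048] [ 0.5467 -0.1696  0.1121]
grip 75 [ 0.5411 -0.182   0.1081] [ 0.5343 -0.1844  0.098 ] [ 0.5476 -0.1762  0.1145]
302 [[0.477, -0.166, 0.127], [0.477, -0.169, 0.126], [0.476, -0.172, 0.125]]
306 [[0.483, -0.165, 0.125], [0.482, -0.17, 0.126], [0.482, -0.17, 0.121]]
310 [[0.489, -0.164, 0.123], [0.488, -0.169, 0.123], [0.488, -0.167, 0.118]]
314 [[0.495, -0.163, 0.12], [0.494, -0.169, 0.122], [0.494, -0.169, 0.118]]
318 [[0.501, -0.162, 0.117], [0.5, -0.168, 0.119], [0.5, -0.168, 0.116]]
322 [[0.507, -0.163, 0.117], [0.506, -0.166, 0.116], [0.506, -0.167, 0.113]]
326 [[0.512, -0.163, 0.116], [0.512, -0.166, 0.115], [0.511, -0.167, 0.113]]
330 [[0.519, -0.162, 0.114], [0.518, -0.166, 0.114], [0.518, -0.166, 0.109]]
334 [[0.525, -0.16, 0.111], [0.524, -0.164, 0.11], [0.524, -0.165, 0.108]]
338 [[0.531, -0.161, 0.11], [0.53, -0.165, 0.11], [0.53, -0.166, 0.107]]
296 297 [ 0.461 -0.215  0.197]
300 298 [ 0.463 -0.216  0.19 ]
303 299 [ 0.464 -0.214  0.183]
290 297 [ 0.461 -0.217  0.207]
```

View pics/scene2.png

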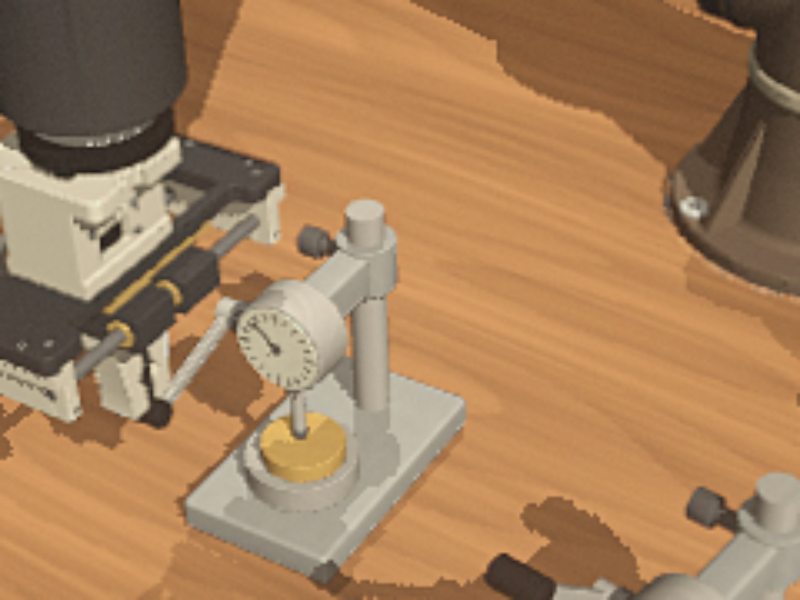

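```bash
python3 - <<'E'
from h import *
N=env.nose_length
def rep(l):
    s=status.state(); print(l,round(s["time"],2),s["force"].round(1),s["moment"].round(2),(s["tcp_pos"]-[0,0,N]).round(4)); return s
p=np.array([.549,-.1695,.18+N]); env.move_l(p,speed=.1); env.sleep(.3); rep("up")
im,d=vision.grab_frame("side"); C=cloud("side",d)
z=np.load("side0.npz")
# lever pixels: points in lever slab, fit line in (x',z)
a=C[285:335,290:365].reshape(-1,3); a=a[(a[:,0]>.485)&(a[:,0]<.53)&(a[:,1]<-.155)&(a[:,1]>-.19)&(a[:,2]>.09)&(a[:,2]<.135)]
k=np.polyfit(a[:,0],a[:,2],1); print("slope deg",len(a),np.degrees(np.arctan(k[0])))
a=a[abs(a[:,2]-np.polyval(k,a[:,0]))<.006];k=np.polyfit(a[:,0],a[:,2],1); print("slope deg",len(a),np.degrees(np.arctan(k[0])), np.polyval(k,[.472,.54]))
cv2.imwrite("pics/side3.png",cv2.resize(im[220:400,200:440,::-1],(800,600)))
p=np.array([.549,-.175,.122+N])
env.move_l(p,speed=.1); env.sleep(.2); rep("pre")
for i in range(14):
    p=p-[0,0,.0015]; env.move_l(p,speed=.02); s=rep(i)
    if s["force"][2]>25: break
E
```

```text
up 8.77 [ 0.2 -0.4  0. ] [-0.    0.13  0.01] [ 0.5489 -0.1695  0.1795]
slope deg 202 -9.303379190634203
slope deg 202 -9.303379190634203 [0.12504182 0.11390227]
pre 9.75 [ 1.1 -0.1 -0.2] [-0.    0.18 -0.02] [ 0.5492 -0.175   0.1227]
0 10.0 [0.8 0.4 1.6] [ 0.07 -0.13 -0.01] [ 0.5492 -0.175   0.1209]
1 10.25 [0.  1.4 3.4] [ 0.16  0.01 -0.04] [ 0.5492 -0.175   0.1193]
2 10.5 [-0.4  0.8  5.8] [ 0.21  0.28 -0.01] [ 0.5492 -0.175   0.1179]
3 10.75 [-1.2  0.7  8. ] [ 0.37  0.61 -0.02] [ 0.5491 -0.175   0.1167]
4 11.0 [-1.6  0.5 10.1] [0.45 1.06 0.  ] [ 0.549  -0.1751  0.1154]
5 11.25 [-3.6  0.9 13.6] [ 0.6   1.49 -0.  ] [ 0.5489 -0.1751  0.1142]
6 11.5 [-4.9  2.3 15.5] [0.83 1.99 0.03] [ 0.5488 -0.1751  0.113 ]
7 11.75 [-6.4  2.5 19.4] [1.02 2.57 0.05] [ 0.5487 -0.1751  0.1119]
8 12.0 [-7.7  2.6 22.3] [1.22 3.08 0.01] [ 0.5486 -0.1751  0.1107]
9 12.25 [-9.8  4.1 25. ] [ 1.46  3.83 -0.06] [ 0.5485 -0.1751  0.1096]
```

View pics/side3.png

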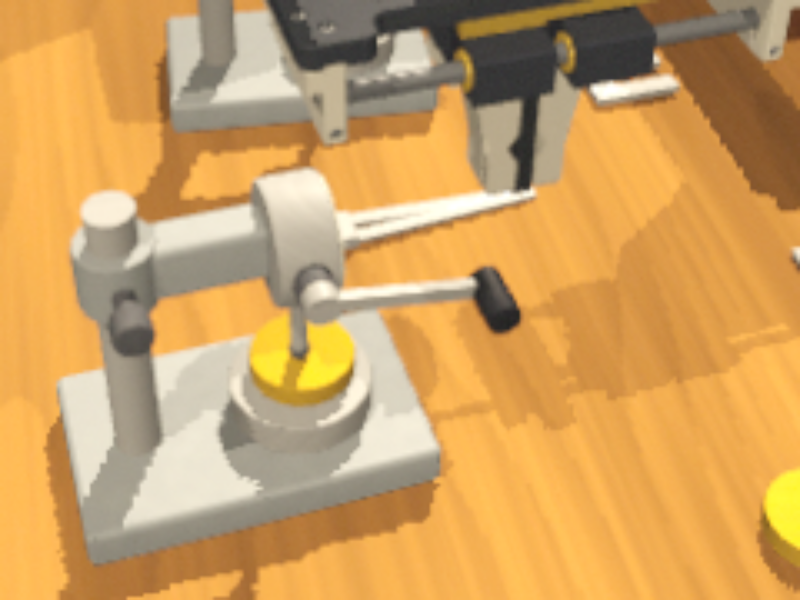

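After release the lever settled at about −9° (q≈1.03), with the probe on the blank. The resistance beyond that point is the probe bearing on the disc. I'll press the last bit towards the stop with the force capped, then retreat and check.

```bash
python3 - <<'E'
from h import *
N=env.nose_length
s=status.state(); p=s["tcp_pos"].copy(); p[2]-=.0035
def rep(l):
    s=status.state(); print(l,round(s["time"],2),s["force"].round(1),(s["tcp_pos"]-[0,0,N]).round(4)); return s
for i in range(5):
    p=p-[0,0,.001]; env.move_l(p,speed=.02); s=rep(i)
    if s["force"][2]>33 or s["tcp_pos"][2]-N<.1075: break
env.sleep(.3)
p=s["tcp_pos"].copy(); p[2]=.135+N; env.move_l(p,speed=.05)
p[2]=.25+N; env.move_l(p,speed=.15)
env.move_l([.62,-.33,.27+N],speed=.2); env.sleep(.5); rep("end")
for n in ("side","scene"):
    im,d=vision.grab_frame(n)
    C=cloud(n,d)
    if n=="side":
        A=im[220:400,200:440]
        a=C[285:335,290:365].reshape(-1,3); a=a[(a[:,0]>.485)&(a[:,0]<.53)&(a[:,1]<-.155)&(a[:,1]>-.19)&(a[:,2]>.09)&(a[:,2]<.135)]
        k=np.polyfit(a[:,0],a[:,2],1); print("slope deg",len(a),np.degrees(np.arctan(k[0])))
    l,t,r,b={"scene":(275,230,310,258),"side":(272,312,308,343)}[n]; c=C[t:b,l:r]; i=im[t:b,l:r].astype(int); m=(i[...,0]-i[...,2]>60)&(abs(c[...,2]-.052)<.006)
    k=c[m]; print(n,"blank",k.mean(0).round(4),((k.min(0)+k.max(0))/2).round(4))
B=im[160:340,220:460]
cv2.imwrite("pics/end.png",cv2.hconcat([cv2.resize(x[:,:,::-1],(400,300)) for x in (A,B)]))
E
```

```text
0 12.5 [-9.6  4.7 30.4] [ 0.5481 -0.1752  0.1083]
1 12.75 [-11.3   6.2  34.2] [ 0.548  -0.1752  0.1076]
end 16.24 [ 0.9 -0.1 -0.8] [ 0.62   -0.3298  0.2702]
slope deg 199 -9.508679858752274
side blank [ 0.4652 -0.1273  0.0515] [ 0.4663 -0.1234  0.0521]
scene blank [ 0.4715 -0.119   0.0511] [ 0.4684 -0.1218  0.0515]
```

View pics/end.png

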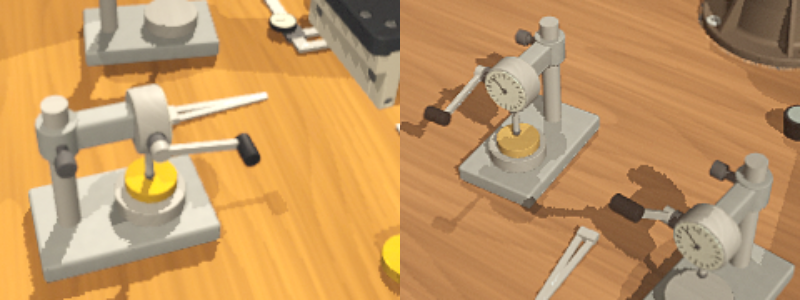

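The lever is down and resting where the probe touches the blank, which hasn't moved. The spare lever is still up and the robot is clear of everything.

```bash
python3 -c "
from h import *
print(job.finish_job())"
```

```text
the job is handed in; nothing more can be done
None
```

I pushed the lever to about its 1.2 rad stop and handed the job in; once released it eased back to about 1.03 rad, with the probe resting on the blank, the blank unmoved and the spare lever still up.

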